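Load the sample carousel into the bench vacuum chamber and pump it down

ROBOT

A 7-joint arm with a two-finger parallel gripper is mounted at the origin on a cart in front of the work surface, level with it; the furniture and walls round the work are solid. World frame = base frame: x ahead of the robot, y to its left, z up, the work surface at z = 0. Lengths are in m, angles in rad, forces in N, time in s.
With the tool pointing down it reaches from about 0.4 to 0.85 m from the base axis. Payload 10.4 kg.
Tool frame: the origin (TCP) lies at the very end of the fingers, on their centre line; the grasp point (between the pads) lies 19 mm behind it; z points along the fingers, y is the line along which they close (so a half turn about z gives the same grasp; the last joint's range is limited). The gripper opens to 87 mm and grips with 3 to 60 N. Pads are 19 mm wide; open, the fingers measure 117 mm over their backs; the gripper's body (75 mm by 190 mm) begins 51 mm behind the grasp point.
Start: joints at [-1.35, 0.332, -0.065, 1.46, 0.022, 1.35, -0.088], TCP at [0.151, 0.607, 0.223] pointing down, gripper open.
Joint ranges: [-2.6, 2.6], [-0.5, 2.12], [-1.47, 1.34], [0.16, 2.42], [-1.27, 4.41], [0.06, 2.06], [-2.6, 2.6]. Speed limits (rad/s): [2.22, 2.22, 2.79, 2.79, 3.14, 3.14, 3.14].

INTERFACE

Orientations are given as a unit quaternion [x, y, z, w].
In Python, from bench import read_state, cams, workorder gives the robot as it stands.
- The arm moves only by the shell command python3 -m crank 'ROWS' [FORCE]. ROWS is text: rows parted by semicolons, each of 5 numbers parted by spaces: the shift along the tool's x, y, z scaled (see below), then the turn about the tool's z scaled (see below), then the opening, from -1 (shut) to 1 (fully open). In form: dx dy dz yaw jaw; .... A call has 1 to 10 rows; each row shifts and turns the commanded pose from where the row before left it, along the tool's axes as they then stand; what a row does not reach is not made up. The controller multiplies each number of a shift by 200 mm and each number of a turn by 90 degrees. A row lasts 1/10 s, in which the tool goes at most 50 mm and 8.59 degrees, less where a joint would pass 70% of its speed; a pose out of reach is approached as far as the arm can. A call with a number of a shift or a turn outside -1 to 1 is refused whole. A call with a gripper value outside its range is refused whole. The fingers move at their own pace and stop on an object; FORCE is the grip in N (left out, the last holds). Time passes only in rows, so rows that do not move let the fingers close. It gives the time, the measured TCP pose, the force, the opening and the grip force at its end, in the units of the state.
- read_state(): the state, without advancing time (a new reading comes with each control period).
- cams.camera(name): name is "side" or "top" or "wrist"; returns a dict with "img" (400x640x3 uint8, blue, green, red), "K" (3x3 intrinsics, pixels), "dist" ([k1, k2, p1, p2, k3] as OpenCV has them; the pictures are not rectified), "xyz" and "attitude" of the camera in the world; the wrist camera has in their place "mount" (4x4, takes a point from camera to tool coordinates, whose origin is the TCP and whose axes are the flange's). Camera axes: x right, y down, z forward; pixel columns grow to the right and rows downward; lengths in m; the calibration is good to about 2 mm. A picture is of the moment at which its call begins: read the wrist's pose just before it. There is no depth.
- workorder.close_job(): hands the job in; it is judged then, once.
The state is a dict: "time": time; "joint_positions": joint angles; "joint_vel": joint speeds; "joint_torque": joint torques, N m; "ee_pos": TCP position; "eef_rot": TCP orientation; "ft_force": force on the tool from outside, world axes, zero at the start; "torque": the same for the moment, N m; "width": finger opening in m; "grip_force": force on a finger pad.
Only numpy, scipy, OpenCV 4.12 (cv2) and the standard library are available. Lean on these libraries where they do the work, as an engineer would, in place of code of your own. Each camera call takes 0.05 s, during which the arm holds its last target. There are 200 camera calls.

TASK

Load the black sample carousel into the open vacuum chamber, standing flat on the chamber's floor, then put the lid on so that it lies flat and centred on the sealing ring, then turn the vent valve (the one with the silencer) fully shut, and only after that turn the pump valve fully open. Keep the carousel upright, set it and the lid down rather than letting them drop, and leave the pen, the screwdriver and the tape roll where they lie.

Things in the scene. Friction and masses are not known exactly. Their poses are not given: they have to be found in the camera images.
- vac_unit: fixed bench vacuum unit: base plate with a round open aluminium chamber (172 mm outside, 144 inside), a dial gauge before it (to 150 mm from the chamber's axis, 78 high) and a grey pump behind (front 118 mm from the axis, 136 high). Origin: on the desk under the chamber's axis; x towards the pump (away from the operator), y to the pump valve's side, z up
- chamber_floor (a point): centre of the chamber's inner floor, 24 mm above the desk
- chamber_rim (a point): centre of the chamber's mouth at the height of its flat rim, 84 mm above the desk; a black sealing ring of 158 mm diameter lies in the rim
- carousel: sample carousel, loose: a black round tray 124 mm across and 28 mm high with a small white grip knob in the middle of its top, 18 mm across, from 28 to 38 mm above the origin; about 0.6 kg. Origin: centre of its underside; z up. It is picked up by the knob from above
- lid: chamber lid, loose: an aluminium ring plate 180 mm across and 12 mm thick with a sight glass of 77 mm in its middle and a black bridge handle; about 0.55 kg. Origin: centre of its underside; z up; the handle's bar runs along y
- lid_handle (a point): middle of the lid's handle bar, 48 mm above the lid's underside; the bar is 14 mm wide (along the lid's x), 12 mm high and 136 mm long (along the lid's y), with 30 mm of free room under it, between posts 116 mm apart
- pump_valve (a joint): pump valve's lever angle: 0 = shut, lever across the pipe, pointing along the unit's -x (to the operator); 1.571 = open, lever along the pipe, pointing along the unit's +y, away from the chamber. Stops at both ends; stiff, stays where it is left
- pump_stem (a point): on the pump valve's upright turning axis, at the height of the lever's grip (about 90 mm above the desk), 135 mm from the chamber's axis along the unit's +y
- pump_grip (a point): middle of the black grip sleeve on the pump valve's lever, 75 mm from the turning axis, moving with the lever; the sleeve is 60 mm long, 17 mm wide and 11 mm high, with 20 mm of free room under it
- vent_valve (a joint): vent valve's lever angle: 0 = shut, lever across the pipe, pointing along the unit's -x (to the operator); 1.571 = open, lever along the pipe, pointing along the unit's -y, away from the chamber. Stops at both ends; stiff, stays where it is left
- vent_stem (a point): on the vent valve's upright turning axis, at the height of the lever's grip (about 90 mm above the desk), 135 mm from the chamber's axis along the unit's -y
- vent_grip (a point): middle of the black grip sleeve on the vent valve's lever, 75 mm from the turning axis, moving with the lever; same sleeve as on the pump valve
- felt_pen: black felt pen lying on the desk, 131 mm long, 18 mm thick; a bystander. Origin: its middle, on the desk; its length runs along its y
- screwdriver: small screwdriver lying on the desk, 130 mm long, 11 mm thick; a bystander. Origin: its middle, on the desk; its length runs along its y
- tape_roll: roll of tape lying flat, 62 mm across, 12 mm high; a bystander. Origin: centre of its underside
- pump_tube (a point): on the bent steel tube (15 mm thick) that runs from the pump valve to the pump, at its corner 197 mm out along the unit's +y, 52 mm above the desk: the valve on this side is the pump valve
- silencer (a point): tip of the small round silencer (18 mm thick) that ends the vent valve, open to the room, 196 mm out along the unit's -y, 52 mm above the desk: the valve on this side is the vent valve
Not all that is in view belongs to the job. There is more than one size of the carousel; the job needs the largest.

How it is judged:
On the way, in this order (a step that is already met when the one before it is completed fails the run):
1. the carousel stands flat on the chamber's floor, let go (horizontal distance between carousel and chamber_floor below 0.014 m and z of carousel in the frame of chamber_floor below 0.004 m and angle between carousel's own z axis and vertical below 0.06 rad and contact force between the fingers and carousel below 0.5 N), for 0.2 s.
2. the lid lies flat and centred on the chamber's rim, let go (horizontal distance between lid and chamber_rim below 0.01 m and z of lid in the frame of chamber_rim between -0.004 and 0.004 m and angle between lid's own z axis and vertical below 0.04 rad and contact force between the fingers and lid below 0.5 N), for 0.2 s.
3. the vent valve is fully shut (value of joint vent_valve below 0.1 rad), for 0.1 s.
4. the pump valve is fully open (value of joint pump_valve above 1.47 rad), for 0.1 s.
At the end, for the whole second after the job is handed in: The carousel stands flat (0.06 rad) on the chamber's floor, the lid lies still and flat on the rim, centred within 10 mm over the sealing ring, the vent lever is within 0.10 rad of its shut stop and the pump lever within 0.10 rad of its open stop (horizontal distance between carousel and chamber_floor below 0.014 m and z of carousel in the frame of chamber_floor below 0.004 m and angle between carousel's own z axis and vertical below 0.06 rad and horizontal distance between lid and chamber_rim below 0.01 m and z of lid in the frame of chamber_rim between -0.004 and 0.004 m and angle between lid's own z axis and vertical below 0.04 rad and linear speed of lid below 0.02 m/s and value of joint vent_valve below 0.1 rad and value of joint pump_valve above 1.47 rad); the robot touches nothing.
It fails at once if the pump valve is opened while the vent valve is not shut (value of joint pump_valve above 0.5 rad and value of joint vent_valve above 0.2 rad).
It fails at once if the lid is dropped (falls free for more than about 13 mm) (linear speed of lid above 0.5 m/s and contact force between the fingers and lid below 0.3 N).
It fails at once if the carousel is dropped (falls free for more than about 13 mm) (linear speed of carousel above 0.5 m/s and contact force between the fingers and carousel below 0.3 N).
It fails at once if the carousel is tipped by more than 35 degrees (angle between carousel's own z axis and vertical above 0.61 rad).
It fails at once if the pen, the screwdriver or the tape roll is moved by more than 30 mm (distance of any of felt_pen, screwdriver, tape_roll from where it was at the start of the episode above 0.03 m).
It also fails if it takes over 72 s, if anything falls off the work surface, if the arm or the gripper's body presses on something with over 40 N, if the wrist force passes 120 N, or if a joint passes its speed limit or range.

## Working session

There is one attempt and no reset: what is moved stays moved. The work goes in short steps, Python scripts to look and compute and a shell command to move; the robot and the scene stay as the last step left them, time stands still between calls to the robot, and variables do not carry over. Pictures are saved under pics/ and viewed, at most 10 in all, crops included, and the job is handed in when it is done.

```bash
ls; mkdir -p pics; python3 - <<'E'
from bench import read_state, cams
import cv2,numpy as np,pickle
s=read_state(); print(s)
for n in ("side","top"):
    c=cams.camera(n); cv2.imwrite(f"pics/{n}0.png",c["img"]); 
    print(n,{k:v for k,v in c.items() if k!="img"})
    pickle.dump(c,open(f"pics/{n}0.pkl","wb"))
E
```

```text
pics
{'time': 0.0, 'joint_positions': array([-1.34958845,  0.33289075, -0.06473247,  1.4609165 ,  0.02161084,
        1.34990664, -0.08847564]), 'joint_vel': array([ 0.00196644,  0.00025035,  0.00044326,  0.00056706, -0.00188202,
       -0.0015976 ,  0.00047864]), 'joint_torque': array([-5.87926770e-04, -6.23270273e+01,  2.41406041e-02, -3.89882934e+01,
       -6.14330708e-02,  3.99467431e-02,  1.37323691e-04]), 'ee_pos': array([0.15077299, 0.60614941, 0.22175409]), 'eef_rot': array([ 1.21563544e-01,  9.92583396e-01, -7.10457951e-04, -5.42154400e-05]), 'ft_force': array([0.2507376 , 0.09235303, 0.32010855]), 'torque': array([-0.00152326,  0.02297612, -0.01263992]), 'grip_force': 0.0, 'width': 0.0871026598424084}
side {'K': array([[453.21417265,   0.        , 320.26900562],
       [  0.        , 453.21417265, 194.95260775],
       [  0.        ,   0.        ,   1.        ]]), 'dist': array([0.02874962, 0.        , 0.        , 0.        , 0.        ]), 'xyz': array([ 0.31531465, -1.32002028,  1.41987373]), 'attitude': array([ 0.90910868, -0.07910181,  0.02544172, -0.40818748])}
top {'K': array([[477.55861316,   0.        , 308.77749145],
       [  0.        , 477.55861316, 197.95197209],
       [  0.        ,   0.        ,   1.        ]]), 'dist': array([-0.088011,  0.      ,  0.      ,  0.      ,  0.      ]), 'xyz': array([0.37196901, 0.12173948, 1.71849837]), 'attitude': array([ 0.70918313, -0.70331334,  0.03215957, -0.03708643])}
```

View pics/top0.png

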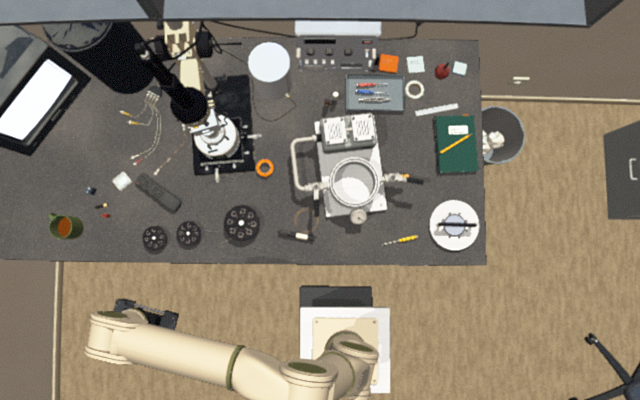

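View pics/side0.png

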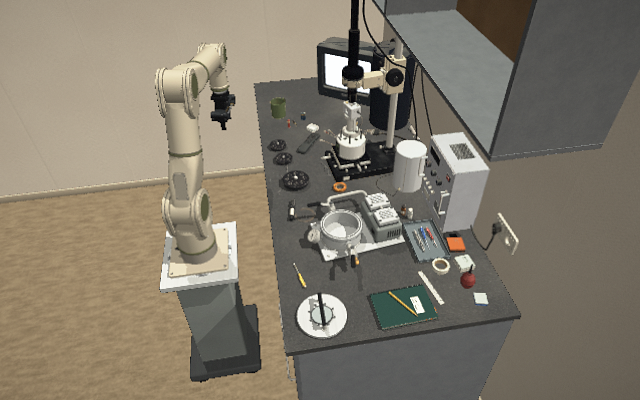

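Candidates for the carousel (top view): discs at (154,238), (188,234) and (241,225). The last is the largest, so I choose that one. The lid is at (455,226). The chamber is at (353,182), with the tube (pump side) on the left and the vent lever pointing right, which is open. I'll check with close crops.

```bash
python3 - <<'E'
import cv2
t=cv2.imread("pics/top0.png"); s=cv2.imread("pics/side0.png")
cv2.imwrite("pics/topc.png",cv2.resize(t[105:265,220:486],None,fx=3,fy=3,interpolation=cv2.INTER_CUBIC))
cv2.imwrite("pics/sidec.png",cv2.resize(s[160:345,260:460],None,fx=3.2,fy=3.2,interpolation=cv2.INTER_CUBIC))
E
```

```text
(no output)
```

View pics/topc.png

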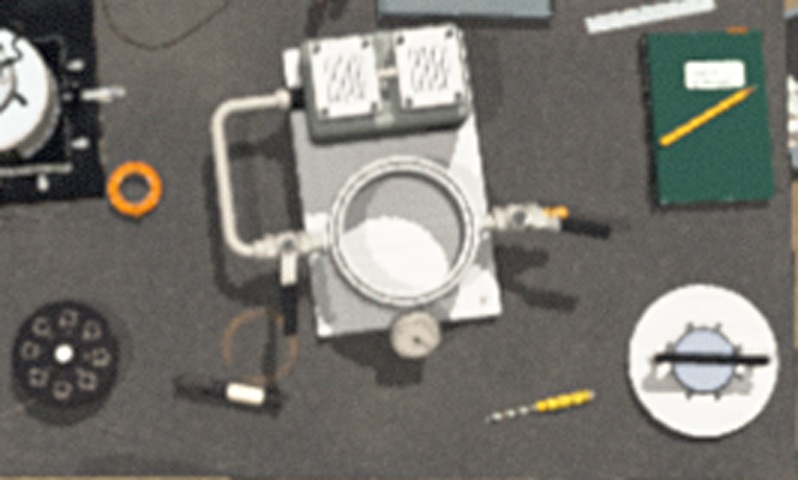

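View pics/sidec.png

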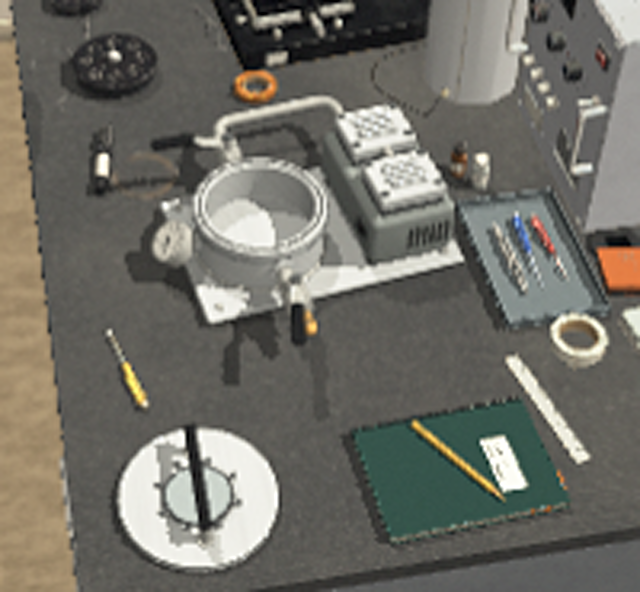

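The crops confirm the choice: the largest disc has its white knob at top (241.3,222.7) and side (295.6,177.8). The pump lever points to the operator (shut). The vent lever points outwards with the orange silencer behind it. Now I'll triangulate.

```bash
cat > h.py <<'E'
import numpy as np,cv2,pickle
from scipy.spatial.transform import Rotation as R
from bench import read_state,cams
def load(n): return pickle.load(open(f"pics/{n}0.pkl","rb"))
def ray(c,uv):
    p=cv2.undistortPoints(np.array([[uv]],float),c["K"],c["dist"])[0,0]
    if "mount" in c: T=c["T"]; Rm,o=T[:3,:3],T[:3,3]
    else: Rm,o=R.from_quat(c["attitude"]).as_matrix(),c["xyz"]
    d=Rm@np.r_[p,1]; return np.array(o),d/np.linalg.norm(d)
def atz(c,uv,z): o,d=ray(c,uv); return o+d*(z-o[2])/d[2]
def tri(*obs):
    A=np.zeros((3,3));b=np.zeros(3);r=[ray(c,u) for c,u in obs]
    for o,d in r: M=np.eye(3)-np.outer(d,d);A+=M;b+=M@o
    p=np.linalg.solve(A,b); e=max(np.linalg.norm((np.eye(3)-np.outer(d,d))@(p-o)) for o,d in r)
    return p.round(4),round(e,4)
def tool():
    s=read_state();T=np.eye(4);T[:3,:3]=R.from_quat(s["eef_rot"]).as_matrix();T[:3,3]=s["ee_pos"];return T
def wrist(name):
    T=tool();c=cams.camera("wrist");c["T"]=T@c["mount"];cv2.imwrite(f"pics/{name}.png",c["img"])
    pickle.dump(c,open(f"pics/{name}0.pkl","wb"));return c
def proj(c,P):
    if "mount" in c: Rm,o=c["T"][:3,:3],c["T"][:3,3]
    else: Rm,o=R.from_quat(c["attitude"]).as_matrix(),c["xyz"]
    rv=cv2.Rodrigues(Rm.T)[0]; return cv2.projectPoints(np.atleast_2d(np.array(P,float)),rv,-Rm.T@np.array(o),c["K"],c["dist"])[0][:,0].round(1)
def to(P,yawdeg=None):
    """shift to P in tool units (200 mm) and turn so tool y makes yawdeg with world x (mod 180), in units of 90 deg"""
    T=tool(); d=T[:3,:3].T@(np.array(P)-T[:3,3]); print("ee",T[:3,3].round(4),"move mm",(d*1000).round(1),"units",(d/.2).round(3))
    y=T[:3,1]; a=np.degrees(np.arctan2(y[1],y[0])); print("tool y dir deg",a.round(1),"tilt",np.degrees(np.arccos(-T[2,2])).round(2))
    if yawdeg is not None:
        t=(-(yawdeg-a)+90)%180-90; print("tool-z turn deg",t.round(1),"units",(t/90).round(3),"rows",abs(t)/8.59)
    print("j",read_state()["joint_positions"].round(2),read_state()["time"])
E
python3 - <<'E'
from h import *
t,s=load("top"),load("side")
T=lambda u,v:(t,(u/3+220,v/3+105)); S=lambda u,v:(s,(u/3.2+260,v/3.2+160))
for n,a,b in [("knob",T(64,353),S(114,57)),("rim",T(402,230),S(260,204)),("handle",T(711,359),S(199,480)),
 ("hend1",T(655,358),S(190,430)),("hend2",T(768,360),S(208,530)),("pstem",T(288,243),S(205,143)),("pgripend",T(290,332),S(155,143)),
 ("vstem",T(520,215),S(287,272)),("vgripend",T(609,230),S(297,340)),("lid",T(703,361),S(199,495))]:
    print(n,*tri(a,b))
print("tape",atz(t,(265,168),.01),"pen",atz(t,(220+230/3,105+393/3),.01),"pen ends",atz(t,(220+178/3,105+387/3),.01),atz(t,(220+283/3,105+405/3),.01))
print("sd",atz(t,(400,240),.01))
to([.5,.3,.25],0)
c=wrist("w0");print(c["mount"].round(3),c["K"].round(0).tolist(),c["dist"])
E
```

```text
knob [0.4496 0.3734 0.0239] 0.0014
rim [ 0.5933 -0.0227  0.0758] 0.0019
handle [ 0.4488 -0.3929  0.0339] 0.0024
hend1 [ 0.4497 -0.3256  0.0349] 0.0025
hend2 [ 0.4476 -0.4599  0.0388] 0.0022
pstem [0.5606 0.1099 0.0724] 0.0149
pgripend [0.4742 0.1062 0.0864] 0.0025
vstem [ 0.6048 -0.1567  0.0904] 0.0032
vgripend [ 0.5915 -0.2604  0.0874] 0.0004
lid [ 0.4481 -0.3923  0.0039] 0.0028
tape [0.64761529 0.29394613 0.01      ] pen [0.40302022 0.17643836 0.01      ] pen ends [0.40958674 0.23846506 0.01      ] [0.38932445 0.11327068 0.01      ]
sd [ 0.3914635  -0.19289807  0.01      ]
ee [0.1508 0.6062 0.2218] move mm [-412.8 -212.9  -27.9] units [-2.064 -1.064 -0.139]
tool y dir deg 76.0 tilt 0.07
tool-z turn deg 76.0 units 0.845 rows 8.85138156673346
j [-1.35  0.33 -0.06  1.46  0.02  1.35 -0.09] 0.1
[[-0.    -0.953 -0.304  0.085]
 [ 1.    -0.     0.001  0.   ]
 [-0.001 -0.304  0.953 -0.161]
 [ 0.     0.     0.     1.   ]] [[331.0, 0.0, 324.0], [0.0, 331.0, 203.0], [0.0, 0.0, 1.0]] [0.01600461 0.         0.         0.         0.        ]
```

```bash
python3 -c "
from h import *
to([.45,.373,.17],94.9)"
```

```text
ee [0.1508 0.6063 0.222 ] move mm [-346.6 -154.1   52.1] units [-1.733 -0.77   0.261]
tool y dir deg 76.0 tilt 0.06
tool-z turn deg -18.9 units -0.21 rows 2.196232829220271
j [-1.35  0.33 -0.06  1.46  0.02  1.35 -0.09] 0.15
```

```bash
python3 -m crank '-0.173 -0.077 0.01 0 0;-0.173 -0.077 0.01 0 0;-0.173 -0.077 0.01 0 0;-0.173 -0.077 0.01 0 0;-0.173 -0.077 0.01 0 0;-0.173 -0.077 0.01 0 0;-0.173 -0.077 0.01 0 0;-0.173 -0.077 0.01 0 0;-0.173 -0.077 0.01 0 0;-0.173 -0.077 0.01 0 0' 30; python3 -m crank '0 0 0.05 -0.08 0;0 0 0.05 -0.08 0;0 0 0.05 -0.05 0;0 0 0 0 0; 0 0 0 0 0'
python3 - <<'E'
from h import *
to([.45,.373,.17],94.9)
c=wrist("w1"); print(proj(c,[.45,.373,.038]))
g=cv2.cvtColor(c["img"],cv2.COLOR_BGR2GRAY)
u,v=proj(c,[.45,.373,.038])[0].astype(int)
m=(g>180).astype(np.uint8); n,l,st,ce=cv2.connectedComponentsWithStats(m)
for i in range(1,n):
  if 30<st[i,4]<5000: print(st[i],ce[i].round(1))
E
```

```text
time: 1.15
ee_pos: [0.4504, 0.3724, 0.2024]
eef_rot: [0.122, 0.993, -0.0, -0.0]
ft_force: [-0.3, 0.5, 0.1]
width: 0.0433
grip_force: 0.0
time: 1.65
ee_pos: [0.4494, 0.3735, 0.1726]
eef_rot: [-0.042, 0.999, -0.0, -0.0]
ft_force: [0.2, -1.1, 0.0]
width: 0.0437
grip_force: 0.0
ee [0.4494 0.3735 0.1726] move mm [-0.6 -0.5  2.6] units [-0.003 -0.003  0.013]
tool y dir deg 94.8 tilt 0.02
tool-z turn deg -0.1 units -0.001 rows 0.01315802336654189
j [-0.87  0.27  0.11  1.65 -0.03  1.22  0.91] 1.65
[[323.1 193.1]]
[100   0  32   3  54] [117.8   0.7]
[ 72 104  49  29 870] [ 95.6 117.1]
[527 125  14  13  57] [534.1 131.1]
[503 132  13  13  48] [508.9 138.1]
[320 135  18  19 104] [328.6 143.9]
[546 137  13  13  56] [551.9 143.4]
[286 143  19  19 104] [294.8 151.9]
[621 150  14  13  57] [627.5 155.8]
[349 153  18  19 102] [357.4 162. ]
[488 152  13  13  53] [494.2 158.1]
[519 158  16  12 131] [527.6 163.5]
[547 160  14  12  52] [553.  165.7]
[626 171  14  12  47] [632.6 176.4]
[270 172  18  18  94] [278.4 180.3]
[491 174  13  13  55] [496.9 179.6]
[313 181  18  18 249] [321.5 189.8]
[532 180  13  12  60] [537.9 185.5]
[  1 184  26  32 315] [ 14.5 195.5]
[509 185  12  13  50] [514.6 190.7]
[356 186  18  17  94] [364.6 193.9]
[279 204  17  17  79] [286.9 211.8]
[338 213  18  16  86] [346.6 220.2]
[307 220  17  16  84] [314.8 227.4]
[221 302   3  30  52] [221.6 316.3]
[257 338  12  17 150] [263.2 346.3]
```

View pics/w1.png

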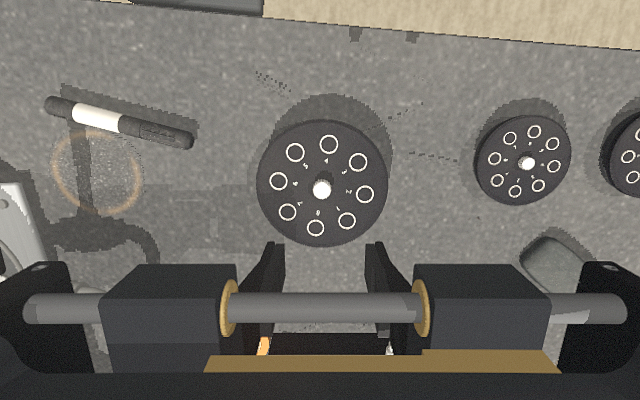

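The wrist view shows the chosen disc (the largest) under the fingers, with its knob at (321.5,189.8). The smaller discs are at (528,163) and further right, and the pen is at upper left. I'll go lower and take a second view.

```bash
python3 -m crank '0 0 0.13 0 0;0 0 0.13 0 0;0 0 0.13 0 0;0 0 0 0 0;0 0 0 0 0'
python3 - <<'E'
from h import *
a=load("w1");c=wrist("w2")
print(proj(c,[.45,.373,.038]))
g=cv2.cvtColor(c["img"],cv2.COLOR_BGR2GRAY)
n,l,st,ce=cv2.connectedComponentsWithStats((g>180).astype(np.uint8))
w=[(st[i],ce[i]) for i in range(1,n) if st[i,4]>200 and 250<ce[i][0]<400]; print(w)
k=min(w,key=lambda x:abs(x[1][0]-322)+abs(x[1][1]-170))
P,e=tri((a,(321.5,189.8)),(c,tuple(k[1])),); print(P,e, tri((a,(321.5,189.8)),(c,tuple(k[1])),(load("top"),(241.3,222.7))))
print(atz(a,(321.5,189.8),.038),atz(c,tuple(k[1]),.038))
to([P[0],P[1],.031])
E
```

```text
time: 2.2
ee_pos: [0.4497, 0.3739, 0.0955]
eef_rot: [-0.043, 0.999, 0.0, 0.0]
ft_force: [0.2, 0.0, 0.4]
width: 0.0439
grip_force: 0.0
[[322.3 222.7]]
[(array([309, 208,  23,  22, 398], dtype=int32), array([319.92211055, 218.6959799 ]))]
[0.4464 0.3711 0.04  ] 0.0001 (array([0.4473, 0.3713, 0.0374]), np.float64(0.0003))
[0.4469092  0.37123875 0.038     ] [0.44710857 0.37110173 0.038     ]
ee [0.4501 0.3742 0.0962] move mm [ 4.1 -2.9 65.2] units [ 0.021 -0.014  0.326]
tool y dir deg 94.9 tilt 0.12
j [-0.86  0.34  0.11  1.73 -0.04  1.07  0.92] 2.25
```

```bash
python3 -m crank '0.017 -0.015 0.1 0 0;0 0 0.1 0 0;0 0 0.08 0 0;0 0 0.045 0 0;0 0 0 0 0;0 0 0 0 0;0 0 0 0 -1;0 0 0 0 -1;0 0 0 0 -1;0 0 0 0 -1' 30; python3 -m crank '0 0 0 0 -1;0 0 0 0 -1;0 0 -0.02 0 -1;0 0 -0.1 0 -1;0 0 -0.1 0 -1;0 0 0 0 -1;0 0 0 0 -1'
python3 - <<'E'
from h import *
c=wrist("w3");to([.5933,-.0227,.2],94.9); print(proj(c,tool()[:3,3]))
E
```

```text
time: 3.25
ee_pos: [0.4464, 0.3704, 0.0298]
eef_rot: [-0.043, 0.999, 0.0, 0.0]
ft_force: [-0.2, -0.4, 0.2]
width: 0.019
grip_force: 0.0
time: 3.95
ee_pos: [0.4459, 0.3699, 0.0727]
eef_rot: [-0.043, 0.999, -0.0, -0.0]
ft_force: [-0.0, -0.2, -9.3]
width: 0.0158
grip_force: 29.7
ee [0.4455 0.3696 0.0721] move mm [-113.3 -403.7 -127.5] units [-0.566 -2.019 -0.638]
tool y dir deg 94.9 tilt 0.13
tool-z turn deg 0.0 units 0.0 rows 0.0037967964858519132
j [-0.86  0.36  0.1   1.76 -0.04  1.03  0.92] 4.0
[[322.9 259.5]]
```

View pics/w3.png

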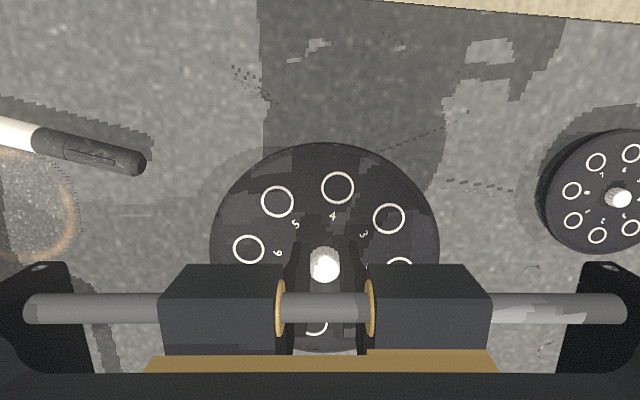

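The carousel is held level by its knob, seen at (323,262), clear of the desk. Next I'll lift it and move to where the chamber is in view.

```bash
python3 -m crank '0 0 -0.1 0 -1;0 0 -0.15 0 -1;0 0 -0.15 0 -1;0 0 -0.15 0 -1;0 0 -0.15 0 -1;0 -0.1 -0.1 0 -1;0 -0.15 -0.1 0 -1;0 -0.15 0 0 -1;0 -0.1 0 0 -1;0 0 0 0 -1' 40; python3 -m crank '0 0 0 0 -1;0 0 0 0 -1;0 0 0 0 -1'
python3 - <<'E'
from h import *
a=wrist("w4");to([.5,.15,.25],94.9); print(proj(a,[[.5933,-.0227,.084],[.56,.11,.09],[.605,-.157,.09]]))
E
python3 -m crank '-0.1 -0.1 0 0 -1;-0.1 -0.15 0 0 -1;-0.1 -0.15 0 0 -1;0 -0.1 0 0 -1;0 0 0 0 -1;0 0 0 0 -1;0 0 0 0 -1'
python3 - <<'E'
from h import *
a=load("w4");b=wrist("w5");to([.5,.15,.25],94.9); print(proj(b,[[.5933,-.0227,.084],[.56,.11,.09],[.605,-.157,.09]]))
cv2.imwrite("pics/w45.png",np.vstack([a["img"][:300],b["img"][:300]]))
E
```

```text
time: 5.0
ee_pos: [0.4555, 0.2667, 0.2522]
eef_rot: [-0.041, 0.999, -0.001, -0.001]
ft_force: [0.3, 0.9, -7.2]
width: 0.0153
grip_force: 39.6
time: 5.3
ee_pos: [0.4545, 0.2715, 0.2529]
eef_rot: [-0.044, 0.999, -0.0, -0.0]
ft_force: [-0.6, -0.3, -7.6]
width: 0.0153
grip_force: 39.6
ee [0.4546 0.2714 0.2531] move mm [ -34.7 -124.9    3.1] units [-0.173 -0.624  0.015]
tool y dir deg 95.0 tilt 0.04
tool-z turn deg 0.1 units 0.001 rows 0.01189182767833349
j [-0.78  0.1   0.17  1.68 -0.02  1.37  1.05] 5.35
[[ 51.1 281. ]
 [167.8 265.8]
 [-80.5 284.8]]
time: 6.05
ee_pos: [0.5228, 0.1777, 0.2534]
eef_rot: [-0.044, 0.999, 0.0, -0.0]
ft_force: [-0.0, -0.6, -8.0]
width: 0.0153
grip_force: 39.6
ee [0.5228 0.1777 0.2534] move mm [ 25.2 -25.5   3.4] units [ 0.126 -0.128  0.017]
tool y dir deg 95.1 tilt 0.03
tool-z turn deg 0.2 units 0.002 rows 0.01829185721465823
j [-0.65  0.15  0.27  1.62 -0.04  1.37  1.28] 6.1
[[131.7 230.8]
 [255.7 213.7]
 [ -2.6 233.3]]
```

View pics/w45.png

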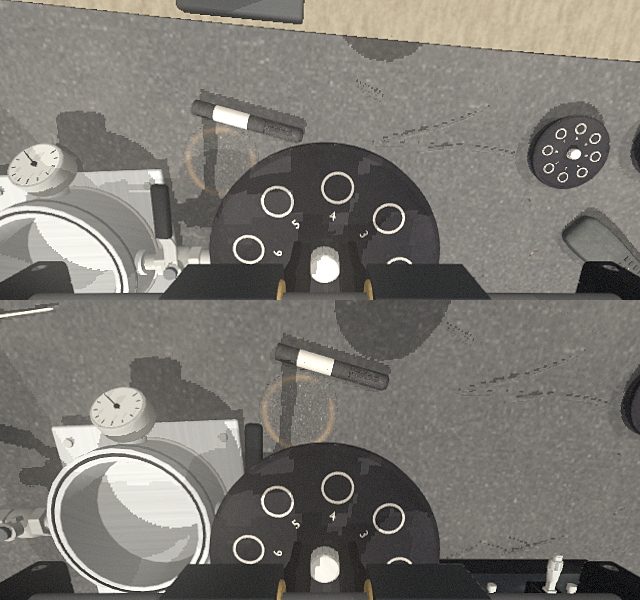

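In both views the chamber mouth with its black seal ring is in sight (second view: centre ≈(131,222), outer edge from x=47 to 213). The pump lever points to the operator at (254,145), and the vent stem is at (15,228). I'll fit the ring.

```bash
cat >> h.py <<'E'
def ringfit(cs,x0,z=None,rs=(.0755,.079,.083),mask=lambda p:np.ones(len(p),bool)):
    from scipy.optimize import minimize
    a=np.linspace(0,2*np.pi,180,endpoint=False);C=np.c_[np.cos(a),np.sin(a),0*a]
    G=[cv2.GaussianBlur(cv2.cvtColor(c["img"],cv2.COLOR_BGR2GRAY),(3,3),0).astype(np.float32) for c in cs]
    def f(x):
        P=np.r_[x[:2],x[2] if z is None else z];t=0
        for c,g in zip(cs,G):
            v=[]
            for r in rs:
                q=proj(c,P+r*C).astype(np.float32); v.append(cv2.remap(g,q[:,:1].copy(),q[:,1:].copy(),1)[:,0])
                if r==rs[1]: ok=mask(q)&(q[:,0]>2)&(q[:,0]<637)&(q[:,1]>2)&(q[:,1]<397)
            d=np.clip(np.minimum(v[0],v[2])-v[1],-20,60); t-=d[ok].mean()
        return t
    from itertools import product
    best=min(((f(np.r_[x0]+np.r_[i,j,k]),i,j,k) for i,j,k in product(np.arange(-.02,.021,.002),np.arange(-.02,.021,.002),[0] if z else np.arange(-.016,.017,.004))))
    s=np.r_[x0]+best[1:]; r=minimize(f,s,method="Nelder-Mead",options=dict(initial_simplex=[s]+[s+d for d in np.eye(3)*.003],xatol=1e-4,fatol=1e-3))
    return r.x.round(4),round(r.fun/len(cs),1)
E
python3 - <<'E'
from h import *
m=lambda q:(np.hypot(q[:,0]-325,q[:,1]-250)>128)&(q[:,1]<255)
a,b,t=load("w4"),load("w5"),load("top")
x0=[.5933,-.0227,.084]
print(ringfit([b],x0,.084,mask=m),ringfit([a],x0,.084,mask=m),ringfit([a,b],x0,mask=m))
print(ringfit([t],x0,.084))
# stems / grips
print("pgrip",tri((a,(161,209)),(b,(254,145))), "pump tip",atz(b,(254,124),.09),"vstem",atz(b,(10,228),.09))
E
```

```text
(array([ 0.5893, -0.0247,  0.084 ]), np.float64(-60.0)) (array([ 0.5893, -0.0247,  0.084 ]), np.float64(-60.0)) (array([ 0.5893, -0.0247,  0.084 ]), np.float64(-60.0))
(array([ 0.577 , -0.0192,  0.0855]), np.float64(1.3))
pgrip (array([0.4892, 0.1098, 0.0995]), np.float64(0.0022)) pump tip [0.46899277 0.10613641 0.09      ] vstem [ 0.5978693  -0.14309798  0.09      ]
```

```bash
sed -i 's/-20,60)/-20,200)/' h.py; python3 - <<'E'
from h import *
m=lambda q:(np.hypot(q[:,0]-325,q[:,1]-250)>128)&(q[:,1]<255)
a,b,t=load("w4"),load("w5"),load("top")
x0=[.5933,-.0227,.084]
for z in (.078,.084,.09): print(z,ringfit([b],x0,z,mask=m),ringfit([a],x0,z,mask=m))
print(ringfit([a,b],x0,mask=m))
E
```

```text
0.078 (array([ 0.5917, -0.0286,  0.0838]), np.float64(-138.3)) (array([ 0.5928, -0.0291,  0.0847]), np.float64(-134.4))
0.084 (array([ 0.5905, -0.0244,  0.0854]), np.float64(-144.4)) (array([ 0.5901, -0.0247,  0.0847]), np.float64(-135.7))
0.09 (array([ 0.5894, -0.02  ,  0.0852]), np.float64(-110.0)) (array([ 0.5878, -0.0196,  0.0827]), np.float64(-133.8))
(array([ 0.591 , -0.0261,  0.0818]), np.float64(-141.1))
```

```bash
python3 -c "
from h import *
to([.5904,-.0246,.054],95)"
```

```text
ee [0.5228 0.1777 0.2534] move mm [ -49.5 -207.5  199.3] units [-0.248 -1.038  0.997]
tool y dir deg 95.1 tilt 0.03
tool-z turn deg 0.1 units 0.001 rows 0.0066504136756600565
j [-0.65  0.15  0.27  1.62 -0.04  1.37  1.28] 6.1
```

```bash
python3 -m crank '-0.028 -0.098 0 0 -1;-0.04 -0.16 0 0 -1;-0.04 -0.16 0 0 -1;-0.04 -0.16 0 0 -1;-0.04 -0.16 0 0 -1;-0.04 -0.16 0 0 -1;-0.02 -0.1 0 0 -1;0 -0.04 0 0 -1;0 0 0 0 -1;0 0 0 0 -1'; python3 -m crank '0 0 0.1 0 -1;0 0 0.15 0 -1;0 0 0.15 0 -1;0 0 0 0 -1;0 0 0 0 -1;0 0 0 0 -1'
python3 -c "
from h import *
to([.5904,-.0246,.054],95); c=wrist('w6')
m=lambda q:(np.hypot(q[:,0]-325,q[:,1]-250)>128)&(q[:,1]<265)
print(ringfit([c],[.5904,-.0246,.084],.084,mask=m))"
```

```text
time: 7.1
ee_pos: [0.5905, -0.0245, 0.2534]
eef_rot: [-0.044, 0.999, 0.001, -0.0]
ft_force: [0.8, 0.4, -7.0]
width: 0.0153
grip_force: 39.6
time: 7.7
ee_pos: [0.5917, -0.0257, 0.1756]
eef_rot: [-0.043, 0.999, 0.0, 0.002]
ft_force: [0.1, -0.1, -6.9]
width: 0.0151
grip_force: 39.6
ee [ 0.5917 -0.0257  0.1756] move mm [  1.6   1.2 121.6] units [0.008 0.006 0.608]
tool y dir deg 95.0 tilt 0.18
tool-z turn deg -0.0 units -0.0 rows 0.0016600458109732052
j [-0.37  0.3   0.41  1.64 -0.12  1.23  1.72] 7.7
(array([ 0.5909, -0.0254,  0.0853]), np.float64(-128.6))h.py:43: RuntimeWarning: Mean of empty slice.
  d=np.clip(np.minimum(v[0],v[2])-v[1],-20,200); t-=d[ok].mean()
  ret = ret.dtype.type(ret / rcount)
```

```bash
python3 -m crank '0.005 0.004 0.1 0 -1;0 0 0.12 0 -1;0 0 0.12 0 -1;0 0 0.12 0 -1;0 0 0.08 0 -1;0 0 0.03 0 -1;0 0 0 0 -1;0 0 0 0 -1'; python3 -m crank '0 0 0.015 0 -1;0 0 0.01 0 -1;0 0 0 0 -1;0 0 0 0 -1'
```

```text
time: 8.55
ee_pos: [0.5905, -0.0256, 0.061]
eef_rot: [-0.043, 0.999, 0.0, 0.001]
ft_force: [0.4, 0.9, -7.5]
width: 0.0152
grip_force: 39.6
time: 8.95
ee_pos: [0.5895, -0.0257, 0.0547]
eef_rot: [-0.043, 0.999, 0.0, 0.0]
ft_force: [0.6, -0.8, -7.3]
width: 0.0148
grip_force: 39.6
```

```bash
python3 -m crank '0 0 0.005 0 -1;0 0 0 0 -1;0 0 0 0 -1'; python3 -m crank '0 0 0.005 0 -1;0 0 0 0 -1;0 0 0 0 -1'
```

```text
time: 9.25
ee_pos: [0.5897, -0.0257, 0.0538]
eef_rot: [-0.043, 0.999, 0.0, 0.0]
ft_force: [-1.6, -0.5, -4.1]
width: 0.0151
grip_force: 39.8
time: 9.55
ee_pos: [0.5898, -0.0257, 0.0537]
eef_rot: [-0.043, 0.999, 0.0, 0.0]
ft_force: [-5.8, 0.7, 6.7]
width: 0.0153
grip_force: 40.1
```

Contact. I'll release and rise.

```bash
python3 -m crank '0 0 0 0 -0.9;0 0 0 0 -0.6;0 0 0 0 -0.4;0 0 0 0 -0.4;0 0 0 0 -0.4;0 0 -0.03 0 -0.4;0 0 -0.08 0 -0.4;0 0 -0.15 0 -0.4;0 0 -0.15 0 -0.4;0 0 -0.15 0 -0.4'; python3 -m crank '0 0 -0.15 0 -0.4;0 0 -0.15 0 -0.4;0 0 -0.12 0 0;0 0 0 0 0;0 0 0 0 0'
python3 -c "
from h import *
c=wrist('w7');g=cv2.cvtColor(c['img'],cv2.COLOR_BGR2GRAY)
print(proj(c,[[.5904,-.0246,.062],[.5904,-.0246,.084]]),ringfit([c],[.5904,-.0246,.084],.084,mask=lambda q:q[:,1]<250))
to([.45,-.3925,.2],None)"
```

```text
time: 10.55
ee_pos: [0.5895, -0.0258, 0.1662]
eef_rot: [-0.043, 0.999, 0.0, 0.0]
ft_force: [0.8, -0.3, -0.1]
width: 0.0261
grip_force: 0.0
time: 11.05
ee_pos: [0.5897, -0.0257, 0.249]
eef_rot: [-0.043, 0.999, 0.0, 0.001]
ft_force: [0.2, -0.1, -1.0]
width: 0.0403
grip_force: 0.0
[[324.6 179.8]
 [324.7 184.9]] (array([ 0.5902, -0.0252,  0.0849]), np.float64(-138.7))
ee [ 0.5892 -0.0256  0.2481] move mm [ 170.2 -353.5   48.1] units [ 0.851 -1.768  0.241]
tool y dir deg 94.9 tilt 0.03
j [-0.38  0.25  0.42  1.54 -0.1   1.38  1.7 ] 11.1
```

View pics/w7.png

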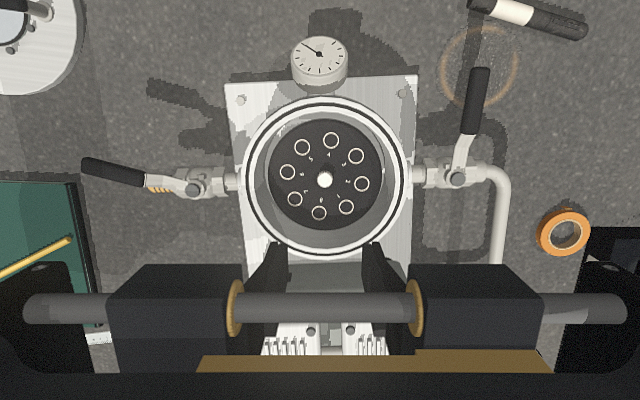

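The carousel sits centred in the chamber, with its knob at (325,181). The vent stem is at (195,188) with its grip spanning (83,160)–(146,178). The pump stem is at (457,178) with its grip spanning (477,70)–(470,132). On to the lid.

```bash
python3 -m crank '0.085 -0.177 0 0 0.2;0.085 -0.177 0 0 0.2;0.085 -0.177 0 0 0.2;0.085 -0.177 0 0 0.2;0.085 -0.177 0 0 0.2;0.085 -0.177 0 0 0.2;0.085 -0.177 0 0 0.2;0.085 -0.177 0 0 0.2;0.085 -0.177 0 0 0.2;0.085 -0.177 0 0 0.2'; python3 -m crank '0 0 0 0.088 0.2;0 0 0 0.088 0.2;0 0 0 0.088 0.2;0 0 0 0.088 0.2;0 0 0 0.088 0.2;0 0 0 0.088 0.2;0 0 0 0.088 0.2;0 0 0 0.088 0.2;0 0 0 0.088 0.2;0 0 0 0.088 0.2'; python3 -m crank '0 0 0.05 0.088 0.2;0 0 0.05 0.078 0.2;0 0 0 0 0.2;0 0 0 0 0.2'
python3 - <<'E'
from h import *
w=load("w7"); k=atz(w,(324.6,180.6),.062); print("knob",k)
for n,u,z in [("vstem",(195,188),.09),("vgrip",(114.5,169),.09),("vtip",(83,160),.09),("pstem",(457,178),.09),("pgrip",(473.5,101),.095),("pump tip",(477,70),.095)]: print(n,atz(w,u,z).round(4))
c=wrist("w8");to([.45,-.3925,.2],0);print(proj(c,[[.4497,-.3256,.048],[.4476,-.4599,.048]]))
E
```

```text
time: 12.1
ee_pos: [0.4494, -0.3939, 0.2474]
eef_rot: [-0.043, 0.999, 0.001, -0.001]
ft_force: [0.3, 0.3, 0.1]
width: 0.0521
grip_force: 0.0
time: 13.1
ee_pos: [0.4501, -0.3926, 0.2473]
eef_rot: [0.606, 0.795, -0.0, -0.001]
ft_force: [0.8, -0.4, -1.1]
width: 0.0524
grip_force: 0.0
time: 13.5
ee_pos: [0.4503, -0.3927, 0.228]
eef_rot: [0.701, 0.713, -0.0, -0.001]
ft_force: [0.2, 0.1, -0.5]
width: 0.0522
grip_force: 0.0
knob [ 0.59131335 -0.02456819  0.062     ]
vstem [ 0.6031 -0.1536  0.09  ]
vgrip [ 0.5905 -0.2309  0.09  ]
vtip [ 0.5842 -0.2599  0.09  ]
pstem [0.5706 0.1053 0.09  ]
pgrip [0.4977 0.103  0.095 ]
pump tip [0.4718 0.1001 0.095 ]
ee [ 0.4504 -0.393   0.2284] move mm [ 0.5 -0.4 28.4] units [ 0.002 -0.002  0.142]
tool y dir deg 1.0 tilt 0.03
tool-z turn deg 1.0 units 0.011 rows 0.11415563430005994
j [-0.08  0.37  0.93  1.57 -0.3   1.36  0.9 ] 13.55
[[325.7 115.9]
 [321.6 239.4]]
```

View pics/w8.png

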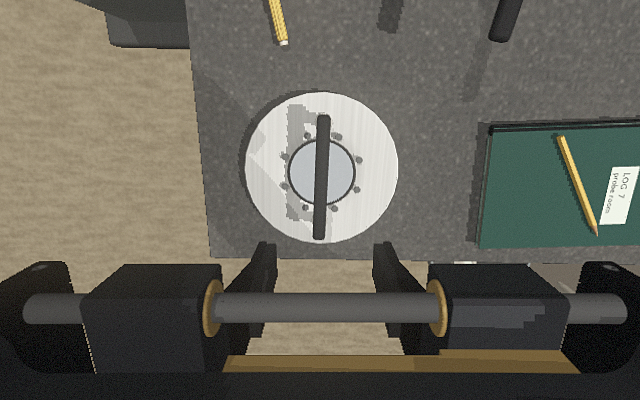

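The lid with its black bar is in view, bar ends at (325,116) and (319,239). I'll go lower for a second view and height.

```bash
python3 -m crank '0 0 0.13 0 0.2;0 0 0.13 0 0.2;0 0 0.1 0 0.2;0 0 0 0 0.2;0 0 0 0 0.2'
python3 - <<'E'
from h import *
a=load("w8");c=wrist("w9")
def bar(c):
    g=cv2.cvtColor(c["img"],cv2.COLOR_BGR2GRAY);g[252:]=255;m=(g<60).astype(np.uint8)
    n,l,st,ce=cv2.connectedComponentsWithStats(m)
    i=max((i for i in range(1,n) if abs(ce[i][0]-322)<25),key=lambda i:st[i,4])
    p=np.argwhere(l==i)[:,::-1].astype(np.float32);print(st[i])
    (cx,cy),(w,h),an=cv2.minAreaRect(p);b=cv2.boxPoints(((cx,cy),(w,h),an));b=b[np.argsort(b[:,1])]
    return b[:2].mean(0),b[2:].mean(0)
A,C=bar(a),bar(c);print(A,C)
E1,E2=tri((a,A[0]),(c,C[0])),tri((a,A[1]),(c,C[1]));print(E1,E2)
for x,X in((a,A),(c,C)):
    q=[atz(x,u,.054) for u in X];d=q[0]-q[1];print("at .054",q[0].round(4),q[1].round(4),"mid",((q[0]+q[1])/2).round(4),"len",np.linalg.norm(d),"ang",np.degrees(np.arctan2(d[1],d[0])))
to(np.r_[((q[0]+q[1])/2)[:2],.030],np.degrees(np.arctan2(d[1],d[0]))-90)
E
```

```text
time: 14.05
ee_pos: [0.4506, -0.3933, 0.1573]
eef_rot: [0.702, 0.712, 0.0, 0.0]
ft_force: [0.5, -0.4, 1.0]
width: 0.0528
grip_force: 0.0
[313 221   9  19  36]
[310 212   3  40  59]
(array([310.11478, 222.26231], dtype=float32), array([318.00986, 240.30821], dtype=float32)) (array([311.904  , 211.99632], dtype=float32), array([310.40326, 251.01552], dtype=float32))
(array([ 0.4768, -0.0404,  1.0846]), np.float64(0.0008)) (array([ 0.4331, -0.5843, -0.2371]), np.float64(0.0074))
at .054 [ 0.4349 -0.4372  0.054 ] [ 0.4437 -0.4584  0.054 ] mid [ 0.4393 -0.4478  0.054 ] len 0.02290251100413047 ang 112.60900535580065
at .054 [ 0.4398 -0.4013  0.054 ] [ 0.4386 -0.4377  0.054 ] mid [ 0.4392 -0.4195  0.054 ] len 0.03643302293618672 ang 88.11734721363123
ee [ 0.4509 -0.3936  0.1578] move mm [-25.7 -12.2 127.8] units [-0.129 -0.061  0.639]
tool y dir deg 0.8 tilt 0.08
tool-z turn deg 2.7 units 0.03 rows 0.31669598460438747
j [-0.06  0.43  0.9   1.66 -0.35  1.23  0.93] 14.1
```

```bash
python3 - <<'E'
from h import *
a,c=load("w8"),load("w9")
def bar(c,vmax):
    g=cv2.cvtColor(c["img"],cv2.COLOR_BGR2GRAY)[:vmax];m=(g<85).astype(np.uint8)
    n,l,st,ce=cv2.connectedComponentsWithStats(m)
    i=max((i for i in range(1,n) if abs(ce[i][0]-322)<25 and st[i,2]<40),key=lambda i:st[i,4])
    p=np.argwhere(l==i)[:,::-1].astype(np.float32);print(st[i])
    r=[(p[p[:,1]==v,0].mean(),v) for v in np.unique(p[:,1])]
    k=np.polyfit([y for x,y in r],[x for x,y in r],1)
    t,b=p[:,1].min(),p[:,1].max();return (np.polyval(k,t),t),(np.polyval(k,b),b)
A,C=bar(a,252),bar(c,252);print(A,C)
print(tri((a,A[0]),(c,C[0])))
for x,X in((a,A),(c,C)):
    q=[atz(x,u,.053) for u in X];d=q[0]-q[1];print(q[0].round(4),q[1].round(4),"mid",((q[0]+q[1])/2).round(4),"len",np.linalg.norm(d),"ang",np.degrees(np.arctan2(d[1],d[0])))
E
```

```text
[331  92   6   2   7]
[297 226   4   7  17]
((np.float64(333.5000000000001), np.float32(92.0)), (np.float64(336.00000000000006), np.float32(93.0))) ((np.float64(298.3035714285715), np.float32(226.0)), (np.float64(298.8392857142857), np.float32(232.0)))
(array([ 0.4499, -0.307 ,  0.3231]), np.float64(0.0005))
[ 0.4568 -0.303   0.053 ] [ 0.4592 -0.3039  0.053 ] mid [ 0.458  -0.3034  0.053 ] len 0.002583204498895878 ang 160.3271766529216
[ 0.4281 -0.4146  0.053 ] [ 0.4285 -0.4202  0.053 ] mid [ 0.4283 -0.4174  0.053 ] len 0.005597435164881397 ang 94.24606362320554
```

```bash
python3 - <<'E'
from h import *
for n,rows in (("w8",(125,170,230)),("w9",(100,150,180,220))):
    g=cv2.cvtColor(load(n)["img"],cv2.COLOR_BGR2GRAY)
    for v in rows: print(n,v,g[v,290:356:2].tolist())
g=cv2.cvtColor(load("w9")["img"],cv2.COLOR_BGR2GRAY); print("col",g[60:140:3,326].tolist())
E
```

```text
w8 125 [166, 166, 166, 164, 164, 165, 168, 238, 223, 220, 228, 214, 216, 128, 65, 70, 79, 72, 83, 70, 93, 227, 219, 217, 222, 216, 217, 221, 221, 220, 215, 218, 224]
w8 170 [196, 193, 190, 193, 192, 191, 189, 192, 191, 191, 188, 194, 210, 65, 72, 74, 80, 79, 73, 161, 192, 191, 191, 194, 193, 191, 192, 191, 192, 193, 191, 209, 71]
w8 230 [201, 206, 201, 201, 204, 206, 203, 203, 203, 204, 208, 203, 59, 66, 65, 72, 77, 60, 217, 199, 197, 224, 223, 222, 223, 219, 224, 221, 219, 221, 220, 219, 216]
w9 100 [225, 222, 220, 225, 227, 226, 222, 221, 223, 226, 224, 222, 221, 225, 224, 219, 224, 219, 219, 226, 224, 227, 228, 222, 225, 223, 226, 222, 221, 220, 224, 225, 225]
w9 150 [155, 160, 154, 156, 150, 161, 129, 77, 73, 74, 70, 95, 65, 73, 72, 79, 84, 78, 76, 76, 71, 70, 67, 123, 186, 193, 189, 189, 208, 210, 213, 216, 215]
w9 180 [190, 192, 191, 192, 191, 189, 192, 192, 192, 191, 196, 66, 66, 70, 73, 78, 73, 77, 77, 84, 192, 189, 191, 195, 192, 194, 190, 192, 192, 192, 193, 192, 191]
w9 220 [142, 140, 138, 207, 54, 62, 136, 176, 208, 192, 194, 60, 72, 67, 76, 76, 71, 73, 74, 195, 192, 193, 204, 182, 110, 62, 67, 184, 226, 219, 214, 216, 219]
col [104, 104, 112, 108, 111, 109, 103, 104, 109, 111, 190, 218, 221, 219, 219, 220, 221, 220, 219, 187, 60, 77, 85, 81, 77, 80, 84]
```

```bash
python3 - <<'E'
from h import *
a,c=load("w8"),load("w9")
def bar(c,vs):
    g=cv2.cvtColor(c["img"],cv2.COLOR_BGR2GRAY);r=[]
    for v in range(*vs):
        x=322
        while x>280 and g[v,x-1]<105:x-=1
        y=322
        while y<365 and g[v,y+1]<105:y+=1
        if g[v,322]<105 and 9<=y-x+1<=20: r.append(((x+y)/2,v))
    r=np.array(r);k=np.polyfit(r[:,1],r[:,0],1);res=r[:,0]-np.polyval(k,r[:,1]);r=r[abs(res)<1.5];k=np.polyfit(r[:,1],r[:,0],1)
    print(len(r),r[:,1].min(),r[:,1].max()); return [(np.polyval(k,v),v) for v in (r[:,1].min(),r[:,1].max())]
A,C=bar(a,(100,248)),bar(c,(90,245));print(A,C)
print(tri((a,A[0]),(c,C[0])))
for x,X in((a,A),(c,C)):
  for z in (.048,.054):
    q=[atz(x,u,z) for u in X];d=q[0]-q[1];m=(q[0]+q[1])/2;an=np.degrees(np.arctan2(d[1],d[0]));print(q[0].round(4),q[1].round(4),"mid",m.round(4),"len",np.linalg.norm(d).round(3),"ang",an)
for z in (0.012,): print("outer?",[ringfit([x],[.449,-.393,z],z,rs=(.0405,.039,.037),mask=lambda p:abs(p[:,0]-322)>14) for x in (a,c)])
to([.449,-.393,.03],an-90)
E
```

```text
120 115.0 238.0
121 119.0 244.0
[(np.float64(323.57086718687935), np.float64(115.0)), (np.float64(318.21719056098874), np.float64(238.0))] [(np.float64(322.39883806267045), np.float64(119.0)), (np.float64(317.43515629637926), np.float64(244.0))]
(array([ 0.4477, -0.3237,  0.0701]), np.float64(0.0001))
[ 0.4476 -0.3248  0.048 ] [ 0.4438 -0.4582  0.048 ] mid [ 0.4457 -0.3915  0.048 ] len 0.133 ang 88.36881047632725
[ 0.4476 -0.3245  0.054 ] [ 0.4439 -0.4556  0.054 ] mid [ 0.4457 -0.39    0.054 ] len 0.131 ang 88.36881047632725
[ 0.4477 -0.3251  0.048 ] [ 0.4446 -0.4337  0.048 ] mid [ 0.4461 -0.3794  0.048 ] len 0.109 ang 88.40007962447686
[ 0.4477 -0.3247  0.054 ] [ 0.4447 -0.4309  0.054 ] mid [ 0.4462 -0.3778  0.054 ] len 0.106 ang 88.40007962447687
outer? [(array([ 0.4455, -0.3915,  0.0127]), np.float64(-27.6)), (array([ 0.4457, -0.3918,  0.0127]), np.float64(-33.2))]
ee [ 0.4509 -0.3936  0.1578] move mm [  0.7  -2.  127.8] units [ 0.003 -0.01   0.639]
tool y dir deg 0.8 tilt 0.08
tool-z turn deg 2.4 units 0.027 rows 0.28378185062934214
j [-0.06  0.43  0.9   1.66 -0.35  1.23  0.93] 14.1
```

```bash
python3 -m crank '0.01 -0.026 0.05 0.027 0.2;0 0 0.1 0 0.2;0 0 0.12 0 0.2;0 0 0.12 0 0.2;0 0 0.12 0 0.2;0 0 0.07 0 0.2;0 0 0.04 0 0.2;0 0 0 0 0.2;0 0 0 0 0.2'; python3 -m crank '0 0 0.01 0 0.2;0 0 0 0 -1;0 0 0 0 -1;0 0 0 0 -1;0 0 0 0 -1;0 0 0 0 -1;0 0 0 0 -1;0 0 0 0 -1' 50; python3 -c "
from h import *
to([.4457,-.3916,.03],-1.6)"
```

```text
time: 15.0
ee_pos: [0.4458, -0.3916, 0.0336]
eef_rot: [0.717, 0.697, 0.0, 0.001]
ft_force: [-0.0, -0.1, -0.7]
width: 0.0524
grip_force: 0.0
time: 15.8
ee_pos: [0.4455, -0.391, 0.0305]
eef_rot: [0.717, 0.697, 0.0, 0.0]
ft_force: [1.0, -0.2, -0.3]
width: 0.0137
grip_force: 50.0
ee [ 0.4455 -0.391   0.0305] move mm [-0.6  0.2  0.5] units [-0.003  0.001  0.003]
tool y dir deg -1.6 tilt 0.01
tool-z turn deg -0.0 units -0.0 rows 0.0036150973872481323
j [ 0.01  0.57  0.81  1.78 -0.48  1.    0.98] 15.8
```

```bash
python3 -m crank '0 0 -0.03 0 -1;0 0 -0.06 0 -1;0 0 -0.12 0 -1;0 0 -0.15 0 -1;0 0 -0.15 0 -1;0 0 -0.15 0 -1;0 0 -0.15 0 -1;0 0 -0.08 0 -1;0 0 0 0 -1;0 0 0 0 -1' 50; python3 -c "
from h import *
to([.5904,-.0243,.1145],-1.6)
wrist('w10')"
```

```text
time: 16.8
ee_pos: [0.445, -0.3906, 0.2075]
eef_rot: [0.717, 0.697, 0.0, -0.001]
ft_force: [0.4, -0.4, -5.2]
width: 0.0134
grip_force: 50.0
ee [ 0.445  -0.3906  0.2075] move mm [370.2 134.9  93.2] units [1.851 0.675 0.466]
tool y dir deg -1.6 tilt 0.07
tool-z turn deg -0.0 units -0.0 rows 0.0035629842024759027
j [-0.1   0.37  0.94  1.61 -0.31  1.32  0.86] 16.8
```

```bash
python3 -m crank '0.07 0.025 0 0 -1;0.14 0.05 0 0 -1;0.16 0.06 0 0 -1;0.16 0.06 0 0 -1;0.16 0.06 0 0 -1;0.16 0.06 0 0 -1;0.16 0.06 0 0 -1;0.16 0.06 0 0 -1;0.16 0.06 0 0 -1;0.16 0.06 0 0 -1'; python3 -m crank '0.16 0.06 0 0 -1;0.12 0.04 0 0 -1;0.07 0.02 0 0 -1;0 0 0 0 -1;0 0 0 0 -1;0 0 0 0 -1;0 0 0 0 -1'; python3 -c "
from h import *
to([.5904,-.0243,.1145],-1.6)
a=load('w10');c=wrist('w11')
for x in (a,c):
  T=x['T']@np.linalg.inv(x['mount']);P=T[:3,3]+[0,0,-.0185]
  print(T[:3,3].round(4),ringfit([x],P,P[2],rs=(.0405,.039,.037),mask=lambda p:(abs(p[:,0]-322)>14)&(p[:,1]<255)))
"
```

```text
time: 17.85
ee_pos: [0.5643, -0.0948, 0.2069]
eef_rot: [0.717, 0.697, -0.001, -0.001]
ft_force: [0.0, -0.1, -4.6]
width: 0.0133
grip_force: 50.0
time: 18.55
ee_pos: [0.5904, -0.0285, 0.2086]
eef_rot: [0.718, 0.696, -0.0, 0.0]
ft_force: [-0.5, 0.3, -5.1]
width: 0.0134
grip_force: 50.0
ee [ 0.5904 -0.0285  0.2086] move mm [ 4.2 -0.2 94.1] units [ 0.021 -0.001  0.47 ]
tool y dir deg -1.8 tilt 0.01
tool-z turn deg -0.2 units -0.002 rows 0.01846520846037866
j [-0.68  0.33  0.82  1.61 -0.25  1.31  0.14] 18.55
[ 0.445  -0.3906  0.2075] (array([ 0.4445, -0.3917,  0.1888]), np.float64(-47.1))
[ 0.5904 -0.0285  0.2086] (array([ 0.5899, -0.0298,  0.1906]), np.float64(-45.2))
```

```bash
python3 -m crank '0.025 0.003 0.05 0 -1;0 0 0.1 0 -1;0 0 0.1 0 -1;0 0 0.1 0 -1;0 0 0.05 0 -1;0 0 0.03 0 -1;0 0 0 0 -1;0 0 0 0 -1;0 0 0 0 -1'; python3 -m crank '0 0 0.01 0 -1;0 0 0.005 0 -1;0 0 0 0 -1;0 0 0 0 -1'
```

```text
time: 19.5
ee_pos: [0.5921, -0.0221, 0.1234]
eef_rot: [0.717, 0.697, 0.001, 0.0]
ft_force: [-0.9, 0.2, -4.1]
width: 0.0133
grip_force: 50.0
time: 19.9
ee_pos: [0.5915, -0.022, 0.1195]
eef_rot: [0.717, 0.697, 0.0, -0.0]
ft_force: [0.0, -0.1, -4.6]
width: 0.0136
grip_force: 50.0
```

```bash
python3 -m crank '-0.007 -0.002 0.01 0 -1;0 0 0.008 0 -1;0 0 0 0 -1;0 0 0 0 -1'; python3 -m crank '0 0 0.005 0 -1;0 0 0 0 -1;0 0 0 0 -1;0 0 0 0 -1'
```

```text
time: 20.3
ee_pos: [0.5911, -0.0235, 0.1159]
eef_rot: [0.717, 0.697, -0.0, -0.0]
ft_force: [1.3, 0.7, -4.5]
width: 0.0134
grip_force: 50.0
time: 20.7
ee_pos: [0.5911, -0.0234, 0.115]
eef_rot: [0.717, 0.697, 0.0, -0.0]
ft_force: [-0.4, -0.2, -6.2]
width: 0.0132
grip_force: 50.0
```

```bash
python3 -m crank '0 0 0.004 0 -1;0 0 0 0 -1;0 0 0 0 -1'; python3 -m crank '0 0 0.004 0 -1;0 0 0 0 -1;0 0 0 0 -1'
```

```text
time: 21.0
ee_pos: [0.5912, -0.0235, 0.1145]
eef_rot: [0.717, 0.697, 0.0, -0.0]
ft_force: [-2.7, 1.1, 2.2]
width: 0.0137
grip_force: 50.0
time: 21.3
ee_pos: [0.5912, -0.0234, 0.1145]
eef_rot: [0.717, 0.697, 0.0, -0.0]
ft_force: [-6.7, 1.0, 11.3]
width: 0.0135
grip_force: 50.0
```

```bash
python3 -m crank '0 0 -0.003 0 -0.6;0 0 0 0 -0.3;0 0 0 0 0;0 0 0 0 0;0 0 0 0 0;0 0 -0.05 0 0;0 0 -0.1 0 0;0 0 -0.15 0 0;0 0 -0.15 0 0;0 0 -0.15 0 0'; python3 -m crank '0 0 0 0 0;0 0 0 0 0'; python3 -c "
from h import *
c=wrist('w12')
print(ringfit([c],[.59,-.025,.096],.096,rs=(.0405,.039,.037),mask=lambda p:(abs(p[:,0]-322)>14)&(p[:,1]<255)))
th=np.radians(7.15);X=np.r_[np.cos(th),np.sin(th)];Y=np.r_[-X[1],X[0]];C=np.r_[.5905,-.0247]
a=np.radians(69.7);S=C-.135*Y;L=-np.cos(a)*X-np.sin(a)*Y;g=S+.075*L;print('vent stem',S,'grip',g);print('expected px',proj(c,[[*S,.09],[*g,.09]]))
to([*g,.15],166.9)"
```

```text
time: 22.3
ee_pos: [0.591, -0.0237, 0.2359]
eef_rot: [0.717, 0.697, 0.0, 0.0]
ft_force: [0.3, 0.0, -0.7]
width: 0.0438
grip_force: 0.0
time: 22.5
ee_pos: [0.5914, -0.0235, 0.2348]
eef_rot: [0.717, 0.697, 0.001, 0.0]
ft_force: [-0.9, -0.0, -0.3]
width: 0.0433
grip_force: 0.0
(array([ 0.5903, -0.024 ,  0.0962]), np.float64(-26.3))
vent stem [ 0.6073031 -0.1586502] grip [ 0.59024051 -0.23168353]
expected px [[342.9 310.1]
 [328.8 365.2]]
ee [ 0.5909 -0.0234  0.2338] move mm [-208.3    5.3   83.8] units [-1.041  0.026  0.419]
tool y dir deg -1.6 tilt 0.02
tool-z turn deg 11.5 units 0.127 rows 1.3349796339652333
j [-0.7   0.31  0.82  1.57 -0.23  1.36  0.12] 22.55
```

```bash
python3 -m crank '-0.08 0 0 0 0;-0.14 0.003 0 0 0;-0.16 0.004 0 0 0;-0.16 0.004 0 0 0;-0.16 0.004 0 0 0;-0.16 0.004 0 0 0;-0.1 0.004 0 0 0;-0.081 0.003 0 0 0;0 0 0.05 0.07 0;0 0 0.05 0.057 0'; python3 -m crank '0 0 0 0 0;0 0 0 0 0;0 0 0 0 0'; python3 -c "
from h import *
c=wrist('w13')
g=[.59024,-.23168];to([*g,.079],166.9);S=[.6073,-.1587]
print('px',proj(c,[[*g,.095],[*S,.09]]))
G=cv2.cvtColor(c['img'],cv2.COLOR_BGR2GRAY)
for v in range(130,255,8):
  d=np.flatnonzero(G[v,240:400]<70)+240; print(v,(d.min(),d.max(),len(d)) if len(d) else 0)
"
```

```text
time: 23.55
ee_pos: [0.5891, -0.2341, 0.213]
eef_rot: [0.785, 0.619, -0.001, -0.0]
ft_force: [-0.5, 0.3, -0.5]
width: 0.0435
grip_force: 0.0
time: 23.85
ee_pos: [0.5902, -0.2322, 0.2142]
eef_rot: [0.782, 0.623, 0.0, 0.0]
ft_force: [-0.6, 0.0, 0.5]
width: 0.0435
grip_force: 0.0
ee [ 0.5903 -0.232   0.2143] move mm [  0.3  -0.2 135.3] units [ 0.002 -0.001  0.677]
tool y dir deg -13.0 tilt 0.02
tool-z turn deg 0.1 units 0.001 rows 0.013933657871274277
j [-0.34  0.47  0.89  1.49 -0.37  1.36  0.35] 23.9
px [[324.9 197. ]
 [325.2 108.8]]
130 0
138 (np.int64(258), np.int64(258), 1)
146 0
154 0
162 (np.int64(249), np.int64(337), 4)
170 (np.int64(251), np.int64(338), 29)
178 (np.int64(252), np.int64(338), 22)
186 (np.int64(253), np.int64(338), 21)
194 (np.int64(257), np.int64(338), 26)
202 (np.int64(321), np.int64(338), 18)
210 (np.int64(321), np.int64(339), 19)
218 (np.int64(321), np.int64(339), 19)
226 (np.int64(323), np.int64(337), 15)
234 0
242 (np.int64(267), np.int64(399), 24)
250 (np.int64(264), np.int64(399), 55)
```

Numerically, the lever sleeve sits between the fingers, columns 321–339 (about 5 mm to the tool's +y) and lined up with tool x. I'll shift, descend, narrow the fingers and turn.

```bash
python3 -m crank '0 0.022 0.05 0 0;0 0 0.1 0 0;0 0 0.12 0 0;0 0 0.12 0 0;0 0 0.12 0 0;0 0 0.1 0 0;0 0 0.06 0 0;0 0 0 0 -0.4;0 0 0 0 -0.4;0 0 0 0 -0.4' 20; python3 -c "
from h import *
to([.59024,-.23168,.079],166.9)"
```

```text
time: 24.9
ee_pos: [0.5953, -0.2331, 0.0811]
eef_rot: [0.783, 0.622, 0.001, 0.001]
ft_force: [0.1, 0.0, -0.2]
width: 0.0292
grip_force: 0.0
ee [ 0.5953 -0.2331  0.0811] move mm [ 0.2 -5.2  2.1] units [ 0.001 -0.026  0.01 ]
tool y dir deg -13.1 tilt 0.1
tool-z turn deg 0.0 units 0.0 rows 0.004345714829953344
j [-0.29  0.59  0.82  1.62 -0.47  1.13  0.41] 24.9
```

```bash
python3 -m crank '0.0014 -0.0327 0 0.0556 -0.4;0.0014 -0.0327 0 0.0556 -0.4;0.0014 -0.0327 0 0.0556 -0.4;0.0014 -0.0327 0 0.0556 -0.4;0.0014 -0.0327 0 0.0556 -0.4;0.0014 -0.0327 0 0.0556 -0.4;0.0014 -0.0327 0 0.0556 -0.4;0 0 0 0 -0.4' 20; python3 -c "
from h import *
T=tool();S=np.r_[.6073,-.1587];d=T[:2,3]-S;print('r',np.hypot(*d),'ang',np.degrees(np.arctan2(d[1],d[0]))%360-187.15)
to([.59024,-.23168,.079])"
```

```text
time: 25.7
ee_pos: [0.5561, -0.2103, 0.081]
eef_rot: [0.934, 0.357, 0.001, 0.001]
ft_force: [0.6, -0.5, 0.7]
width: 0.0259
grip_force: 0.4
r 0.07269685724990353 ang 38.09430847511342
ee [ 0.5561 -0.2103  0.081 ] move mm [11.2 38.7  2.1] units [0.056 0.193 0.011]
tool y dir deg -48.2 tilt 0.12
j [-0.47  0.56  0.99  1.75 -0.52  1.11 -0.15] 25.7
```

```bash
python3 -m crank '0.001 -0.0327 0 0.0556 -0.4;0.001 -0.0327 0 0.0556 -0.4;0.001 -0.0327 0 0.0556 -0.4;0.001 -0.0327 0 0.0556 -0.4;0.001 -0.0327 0 0.0556 -0.4;0.001 -0.0327 0 0.0556 -0.4;0.001 -0.0327 0 0.0556 -0.4;0 -0.02 0 0.03 -0.4;0 0 0 0 -0.4'; python3 -m crank '0 -0.01 0 0 -0.4;0 0 0 0 -0.4'; python3 -m crank '0 -0.01 0 0 -0.4;0 0 0 0 -0.4'; python3 -c "
from h import *
T=tool();S=np.r_[.6073,-.1587];d=T[:2,3]-S;print('r',np.hypot(*d),'ang',np.degrees(np.arctan2(d[1],d[0]))%360-187.15)
to([.59024,-.23168,.079])"
```

```text
time: 26.6
ee_pos: [0.5364, -0.1652, 0.0804]
eef_rot: [0.999, 0.037, 0.0, 0.0]
ft_force: [0.1, -1.2, 0.3]
width: 0.026
grip_force: 0.8
time: 26.8
ee_pos: [0.5363, -0.1648, 0.0805]
eef_rot: [0.999, 0.037, 0.001, 0.001]
ft_force: [-0.4, -7.7, -1.3]
width: 0.0263
grip_force: 3.9
time: 27.0
ee_pos: [0.5362, -0.1646, 0.0806]
eef_rot: [0.999, 0.037, 0.001, 0.003]
ft_force: [2.9, -14.1, -5.4]
width: 0.0263
grip_force: 7.3
r 0.07130277530268402 ang -2.4288452794443742
ee [ 0.5362 -0.1646  0.0806] move mm [48.9 70.9  2.1] units [0.245 0.354 0.01 ]
tool y dir deg -85.8 tilt 0.33
j [-0.69  0.59  1.18  1.84 -0.6   1.12 -0.79] 27.0
```

The vent lever is at its stop: force rises with no further motion, and the tool angle is ≈0. I'll back off and rise, then go to the pump valve.

```bash
python3 -m crank '0 0.03 0 0 -0.4;0 0 0 0 0;0 0 0 0 0;0 0 -0.1 0 0;0 0 -0.15 0 0;0 0 -0.15 0 0;0 0 -0.15 0 0;0 0 0 0 0;0 0 0 0 0'; python3 -c "
from h import *
c=wrist('w14')
th=np.radians(7.15);X=np.r_[np.cos(th),np.sin(th)];Y=np.r_[-X[1],X[0]];C=np.r_[.5905,-.0247];S=C+.135*Y;g=S-.075*X;print(S,g)
V=C-.135*Y
G=cv2.cvtColor(c['img'],cv2.COLOR_BGR2GRAY);print(proj(c,[[*(V-.075*X),.095],[*(V-.047*X),.095],[*(V-.1*X),.095]]))
for v in range(110,255,10):
  d=np.flatnonzero(G[v,260:390]<75)+260; print(v,(d.min(),d.max(),len(d)) if len(d) else 0)
to([*g,.19],97.15)"
```

```text
time: 27.9
ee_pos: [0.5367, -0.1663, 0.1901]
eef_rot: [0.999, 0.037, 0.001, -0.001]
ft_force: [-1.8, 0.1, 0.1]
width: 0.0436
grip_force: 0.0
[0.5736969 0.1092502] [0.49928012 0.09991514]
[[327.2 209.7]
 [325.5 176.4]
 [328.6 237.8]]
110 0
120 (np.int64(362), np.int64(382), 9)
130 (np.int64(333), np.int64(333), 1)
140 (np.int64(301), np.int64(361), 27)
150 (np.int64(302), np.int64(366), 37)
160 (np.int64(303), np.int64(359), 31)
170 (np.int64(304), np.int64(315), 8)
180 (np.int64(304), np.int64(337), 26)
190 (np.int64(305), np.int64(337), 26)
200 (np.int64(306), np.int64(338), 26)
210 (np.int64(306), np.int64(338), 25)
220 (np.int64(296), np.int64(339), 32)
230 (np.int64(295), np.int64(339), 36)
240 (np.int64(296), np.int64(335), 29)
250 (np.int64(264), np.int64(385), 57)
ee [ 0.5362 -0.1662  0.1893] move mm [ -17.1 -268.1   -0.3] units [-0.086 -1.34  -0.002]
tool y dir deg -85.7 tilt 0.07
tool-z turn deg -2.9 units -0.032 rows 0.33754239521080703
j [-0.77  0.46  1.28  1.72 -0.46  1.31 -0.89] 27.95
```

```bash
python3 -m crank '0 -0.08 0 0 0;-0.01 -0.14 0 0 0;-0.01 -0.16 0 0 0;-0.01 -0.16 0 0 0;-0.01 -0.16 0 0 0;-0.01 -0.16 0 0 0;-0.01 -0.16 0 0 0;-0.01 -0.16 0 0 0;-0.016 -0.1 0 0 0;0 -0.06 0 0 0'; python3 -m crank '0 0 0 -0.0924 0;0 0 0 -0.0924 0;0 0 0 -0.0924 0;0 0 0 -0.0924 0;0 0 0 -0.0924 0;0 0 0 -0.0924 0;0 0 0 -0.0924 0;0 0 0 -0.0924 0;0 0 0 -0.0924 0;0 0 0 -0.0924 0'; python3 -m crank '0 0 0 -0.0924 0;0 0 0 -0.0924 0;0 0 0 -0.0924 0;0 0 0 -0.0924 0;0 0 0 -0.0924 0;0 0 0 -0.0924 0;0 0 0 -0.0924 0;0 0 0 -0.0924 0;0 0 0 -0.0924 0;0 0 0 -0.0924 0';python3 -m crank '0 0 0 -0.0924 0;0 0 0 -0.0924 0;0 0 0 0 0;0 0 0 0 0'; python3 -c "
from h import *
c=wrist('w15');to([.4993,.0999,.079],97.15);print(proj(c,[.4993,.0999,.095]))
G=cv2.cvtColor(c['img'],cv2.COLOR_BGR2GRAY)
for v in range(130,255,8):
  d=np.flatnonzero(G[v,270:380]<68)+270; print(v,(d.min(),d.max(),len(d)) if len(d) else 0)"
```

```text
time: 28.95
ee_pos: [0.4984, 0.1013, 0.189]
eef_rot: [0.999, 0.038, -0.001, -0.0]
ft_force: [0.1, -0.6, -0.1]
width: 0.0437
grip_force: 0.0
time: 29.95
ee_pos: [0.4993, 0.0984, 0.1892]
eef_rot: [0.722, 0.692, -0.001, -0.0]
ft_force: [0.3, -0.1, -0.4]
width: 0.0434
grip_force: 0.0
time: 30.95
ee_pos: [0.4993, 0.0983, 0.1891]
eef_rot: [0.08, 0.997, -0.0, -0.001]
ft_force: [-0.2, 0.3, 0.4]
width: 0.0433
grip_force: 0.0
time: 31.35
ee_pos: [0.4995, 0.0986, 0.1894]
eef_rot: [-0.06, 0.998, -0.0, -0.0]
ft_force: [-0.2, 0.1, -0.2]
width: 0.0439
grip_force: 0.0
ee [0.4995 0.0986 0.1896] move mm [ -0.    1.3 110.6] units [-0.     0.006  0.553]
tool y dir deg 96.9 tilt 0.04
tool-z turn deg -0.3 units -0.003 rows 0.03394066334938328
j [-1.09  0.11  0.86  1.84 -0.09  1.23  1.5 ] 31.4
[[325.3 206.1]]
130 0
138 0
146 (np.int64(350), np.int64(350), 1)
154 (np.int64(349), np.int64(349), 1)
162 (np.int64(348), np.int64(348), 1)
170 (np.int64(327), np.int64(345), 19)
178 (np.int64(325), np.int64(346), 22)
186 (np.int64(325), np.int64(345), 21)
194 (np.int64(324), np.int64(379), 22)
202 (np.int64(323), np.int64(375), 20)
210 (np.int64(322), np.int64(342), 20)
218 (np.int64(321), np.int64(341), 16)
226 (np.int64(321), np.int64(340), 17)
234 (np.int64(303), np.int64(339), 15)
242 (np.int64(270), np.int64(379), 9)
250 (np.int64(270), np.int64(379), 30)
```

```bash
python3 -m crank '0 0.03 0.05 0.05 0;0 0 0.1 0 0;0 0 0.12 0 0;0 0 0.12 0 0;0 0 0.1 0 0;0 0 0.05 0 0;0 0 0 0 -0.4;0 0 0 0 -0.4;0 0 0 0 -0.4' 20; python3 -m crank '-0.0014 0.0327 0 0.0556 -0.4;-0.0014 0.0327 0 0.0556 -0.4;-0.0014 0.0327 0 0.0556 -0.4;-0.0014 0.0327 0 0.0556 -0.4;-0.0014 0.0327 0 0.0556 -0.4;-0.0014 0.0327 0 0.0556 -0.4;0 0 0 0 -0.4'; python3 -c "
from h import *
T=tool();S=np.r_[.5737,.10925];d=T[:2,3]-S;print('r',np.hypot(*d),'ang',187.15-np.degrees(np.arctan2(d[1],d[0]))%360)
to([.59024,-.23168,.079])"
```

```text
time: 32.3
ee_pos: [0.4995, 0.1052, 0.0829]
eef_rot: [-0.023, 1.0, 0.0, 0.001]
ft_force: [-0.8, 0.8, -0.2]
width: 0.0295
grip_force: 0.0
time: 33.0
ee_pos: [0.5078, 0.1434, 0.0827]
eef_rot: [0.237, 0.971, 0.0, 0.001]
ft_force: [0.8, 0.0, 0.1]
width: 0.0261
grip_force: 0.0
r 0.07419912366525949 ang 34.591905760084956
ee [0.5078 0.1434 0.0827] move mm [-246.1 -294.9    3.7] units [-1.23  -1.474  0.018]
tool y dir deg 62.5 tilt 0.08
j [-1.14  0.34  0.91  1.92 -0.31  1.03  1.  ] 33.0
```

```bash
python3 -m crank '-0.0014 0.0327 0.015 0.0556 -0.4;-0.0014 0.0327 0 0.0556 -0.4;-0.0014 0.0327 0 0.0556 -0.4;-0.0014 0.0327 0 0.0556 -0.4;-0.0014 0.0327 0 0.0556 -0.4;-0.0014 0.0327 0 0.0556 -0.4;-0.0014 0.0327 0 0.0556 -0.4;-0.0014 0.0327 0 0.0556 -0.4;0 0 0 0 -0.4'; python3 -m crank '-0.0014 0.0327 0 0.0556 -0.4;-0.0014 0.0327 0 0.0556 -0.4;-0.0014 0.0327 0 0.0556 -0.4;0 0.01 0 0 -0.4;0 0 0 0 -0.4';python3 -c "
from h import *
T=tool();S=np.r_[.5737,.10925];d=T[:2,3]-S;print('r',np.hypot(*d),'ang',187.15-np.degrees(np.arctan2(d[1],d[0]))%360)
to([.59024,-.23168,.079])"
```

```text
time: 33.9
ee_pos: [0.5452, 0.1777, 0.0792]
eef_rot: [0.555, 0.832, -0.0, 0.0]
ft_force: [-0.4, 0.2, 0.3]
width: 0.0262
grip_force: 0.0
time: 34.4
ee_pos: [0.5656, 0.1832, 0.079]
eef_rot: [0.657, 0.754, 0.0, -0.0]
ft_force: [-2.0, -0.8, 0.7]
width: 0.0264
grip_force: 0.9
r 0.07437995793451725 ang 90.9040710132965
ee [0.5656 0.1832 0.079 ] move mm [-4.144e+02 -3.220e+01 -1.000e-01] units [-2.072e+00 -1.610e-01 -1.000e-03]
tool y dir deg 7.8 tilt 0.03
j [-1.17  0.6   1.03  1.75 -0.56  1.13  0.18] 34.4
```

```bash
python3 -m crank '0 0.01 0 0 -0.4;0 0.01 0 0 -0.4;0 0 0 0 -0.4'; python3 -m crank '0 0.01 0 0 -0.4;0 0 0 0 -0.4';  python3 -m crank '0 0.01 0 0 -0.4;0 0 0 0 -0.4'
```

```text
time: 34.7
ee_pos: [0.5684, 0.1838, 0.0788]
eef_rot: [0.658, 0.753, -0.001, -0.001]
ft_force: [-9.8, -1.4, 6.6]
width: 0.0264
grip_force: 4.8
time: 34.9
ee_pos: [0.5686, 0.1839, 0.0785]
eef_rot: [0.658, 0.753, -0.002, -0.003]
ft_force: [-18.8, -1.7, 14.0]
width: 0.0262
grip_force: 9.5
time: 35.1
ee_pos: [0.5688, 0.1839, 0.0784]
eef_rot: [0.658, 0.753, -0.004, -0.005]
ft_force: [-28.4, -3.5, 20.2]
width: 0.0265
grip_force: 14.3
```

At the stop. I'll back off and rise, then check with wrist and top pictures in one composite.

```bash
python3 -m crank '0 -0.045 0 0 -0.4;0 0 0 0 0;0 0 0 0 0;0 0 -0.1 0 0;0 0 -0.15 0 0;0 0 -0.15 0 0;0 0 -0.15 0 0;0 0 -0.15 0 0;0 0 0 0 0;0 0 0 0 0'; python3 -m crank '-0.15 -0.1 -0.1 0 0;-0.15 -0.15 -0.1 0 0;-0.15 -0.15 0 0 0;-0.15 -0.15 0 0 0;-0.15 -0.15 0 0 0;0 0 0 0 0;0 0 0 0 0'; python3 - <<'E'
from h import *
t=cams.camera("top");s=cams.camera("side");pickle.dump(t,open("pics/top10.pkl","wb"))
w=wrist("w16")
A=cv2.resize(t["img"][115:265,250:490],None,fx=1.66,fy=2*.83);B=cv2.resize(s["img"][170:300,290:440],None,fx=2.6,fy=2.6)
h=min(A.shape[0],B.shape[0]);top=np.hstack([A[:h],B[:h]])
top=cv2.resize(top,(640,int(h*640/top.shape[1])));cv2.imwrite("pics/fin.png",np.vstack([top,w["img"][:300]]))
th=np.radians(7.15);X=np.r_[np.cos(th),np.sin(th)];Y=np.r_[-X[1],X[0]];C=np.r_[.5905,-.0247]
print(top.shape,proj(w,[[*(C+.135*Y),.09],[*(C+.21*Y),.09],[*(C-.135*Y),.09],[*(C-.135*Y-.075*X),.09]]))
E
```

```text
time: 36.1
ee_pos: [0.5654, 0.1832, 0.2193]
eef_rot: [0.659, 0.752, 0.001, 0.0]
ft_force: [0.1, 1.1, -0.0]
width: 0.0436
grip_force: 0.0
time: 36.8
ee_pos: [0.4682, 0.0535, 0.2616]
eef_rot: [0.66, 0.752, -0.003, -0.008]
ft_force: [0.7, 0.7, -0.5]
width: 0.0437
grip_force: 0.0
(202, 640, 3) [[439.9 143.5]
 [449.2  61.3]
 [416.  363.6]
 [355.1 362.5]]
```

View pics/fin.png

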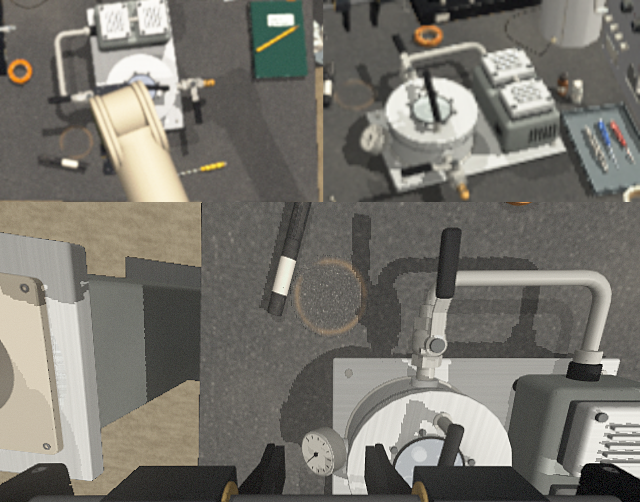

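The final check shows the pump sleeve at (450,60) against (449,61) expected for fully open. The vent lever points to the operator, the lid lies on the chamber, and the pen, screwdriver and tape are in place.

```bash
python3 -c "
from bench import workorder
print(workorder.close_job())"
```

```text
the job is handed in; nothing more can be done
None
```

The job is handed in after about 37 s of robot time: the carousel is in the chamber, the lid is centred to within about 1 mm, the vent valve was shut and then the pump valve opened, each to its stop; no verdict was returned.

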